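# Find and mark the balance point of a loaded beam

### The arm

A 6-joint arm with a two-finger parallel gripper is mounted at the origin on the work surface. World frame = base frame: x ahead of the robot, y to its left, z up, the work surface at z = 0. Lengths are in mm, angles in degrees, forces in N, time in s.
With the tool pointing down it reaches from about 325 to 850 mm from the base axis. Payload 15.5 kg.
Tool frame: the origin (TCP) lies midway between the tips of the shut fingers; the grasp point (between the pads) lies 19 mm behind it; z points along the fingers, y is the line along which they close (so a half turn about z gives the same grasp; the last joint's range is limited). The gripper opens to 91 mm and grips with 3 to 60 N. Pads are 32 mm wide; open, the fingers measure 118 mm over their backs; the gripper's body (76 mm by 178 mm) begins 60 mm behind the grasp point.
Start: joints at [-72.852, 28.281, 77.091, -0, 74.628, -5.472], TCP at [240.391, -576.922, 213.915] pointing down, gripper open.
Joint ranges: [-166.48, 166.48], [-47.26, 123.95], [12.59, 153.08], [-70.14, 250.14], [6.76, 159.57], [-176.63, 176.63]. Speed limits (degrees/s): [108.29, 108.29, 147.25, 172.46, 172.46, 172.46].

### API

Orientations are given as a 3x3 rotation matrix whose columns are the frame's x, y, z axes.
In Python, from rig import * gives the robot as it stands. The module is installed in compiled form; this text tells all that it offers.
- The arm moves only by the tool jog_arm, never from a script. Its argument "moves" is a list that holds one entry, the list of rows, each a list of 6 numbers: the shift along the tool's x, y, z normalised to -1 to 1, where 1 is 0.075 m, then the turn, a rotation vector about the tool's x, y, z normalised to -1 to 1, where 1 is 60 degrees. A call has 1 to 20 rows; each row shifts and turns the commanded pose from where the row before left it, along the tool's axes as they then stand; what a row does not reach is not made up. A row lasts 1/8 s, in which the tool goes at most 62.5 mm and 10.7 degrees, less where a joint would pass 70% of its speed; a pose out of reach is approached as far as the arm can. A call with a number of a shift or a turn outside -1 to 1 is refused whole. A call with a gripper value outside its range is refused whole. "grip" is the opening, from 0 (shut) to 1 (fully open), set as the call begins (left out, the last holds). The fingers move at their own pace and stop on an object; "force" is the grip in N (left out, the last holds). Time passes only in rows, so rows that do not move let the fingers close. It gives the time, the measured TCP pose, the force, the opening and the grip force at its end, in the units of the state.
- get_obs(): the state, without advancing time (a new reading comes with each control period).
- get_image(name): name is "scene" or "top" or "wrist"; returns a dict with "image" (420x560x3 uint8, red, green, blue), "vertical_fov" (degrees; the focal length in pixels is half the picture's height over the tangent of half this angle, whatever the lens; pixels are square), "cx", "cy" (the principal point, pixels), "extrinsics" (4x4, takes a point from camera to world coordinates). Camera axes: x right, y down, z forward; pixel columns grow to the right and rows downward; lengths in mm; the calibration is good to about 2 mm. A picture is of the moment at which its call begins. There is no depth.
- job_done(): hands the job in; it is judged then, once.
Trained networks look in the newest picture that a camera, given by its name, has taken for a name from the list of things; names that differ only in an ending like _2 or _b are one class to them, and where a whole thing is asked for, a point or a joint stands for the part that bears it (a point fixed in the world has none). Each returns a list of dicts, best first, with "conf" (0 to 1); they miss things now and then, are a little off and sometimes report something else, mostly with a low value. They report only what shows in the picture. A call takes as long as a camera call. They do not tell look-alikes from the thing itself.
- find_in(camera, thing): "centre" ([column, row] in pixels, amid what is visible of it).
The state is a dict: "t": time; "q": joint angles; "joint_velocities": joint speeds; "effort": joint torques, N m; "position": TCP position; "ee_rot": TCP orientation; "force": force on the tool from outside, world axes, zero at the start; "ft_torque": the same for the moment, N m; "opening": finger opening in mm; "finger_force": force on a finger pad.
Only numpy, scipy, OpenCV 4.12 (cv2) and the standard library are available. Lean on these libraries where they do the work, as an engineer would, in place of code of your own. Each camera call takes 0.05 s, during which the arm holds its last target. There are 200 camera calls.

### The job

The cream beam has a weight hidden inside it: slide it lengthwise across the red fulcrum until its tail tips up off the rest and it balances level on the fulcrum by itself, both ends free. Then take the orange rider from the sloping stand and seat it astride the beam right above the fulcrum to mark the balance point, leaving the beam balanced level. Leave the steel rider, the weights, the flask, the beaker and the tub where they are.

Things in the scene. Friction and masses are not known exactly. Their poses are not given: they have to be found in the camera images.
- beam: Cream closed tube, black end caps, 380 mm long (y), 30 wide (x), 20 thick, 0.5 kg; origin mid-underside. Nose at +y, tail at -y. Balance point unknown, within 40 mm of the middle. Starts across the fulcrum with its tail on the -y rest, sloping 0.07 rad; must slide 25 to 120 mm to +y to balance. Friction about 0.6: while its end is pressed it may not tip, back off to see. Tipping, it rocks 1-2 s.
- fulcrum (a point): Centre of the red fulcrum's flat top, 70 mm above the table, 24 mm wide along y, 46 mm along x; z up, bench axes. The beam lies level and free while its balance point is over this top; short of it the tail drops on the -y rest, past it the nose drops on the +y rest.
- bench: Balance bench, fixed: aluminium rail 420 mm long (y), 70 wide (x), 18 high; origin mid-underside, fulcrum at its middle. Two rubber-topped rests (40 mm in x, 16 in y) stand 130 mm either side of the fulcrum along y, tops 62 mm above the table, 8 mm below the fulcrum's.
- rider: Orange marker, 60 g, 58 mm tall: saddle 46 (x) by 20 mm (y), legs 16 mm long, 36 mm apart inside (x) to straddle the beam; 6 mm plate; on it a grip 24 (x) by 12 (y) by 36 mm tall. Origin midway between the feet, z up through the grip. Seated: origin 4 mm above the beam's underside, y along the beam. Starts square on the sloping stand, x up the slope, z leaning 30 deg towards the robot.
- stand: Plywood stand, fixed, 300 mm wide (y), face sloping 30 degrees, low side to the robot (-x), highest edge 56 mm; a lip along the low edge, 14 mm proud of the slope, keeps the two riders from sliding. The riders stand in two places, either way round. Origin mid-underside.
- spare_rider: Bare steel rider, same shape as the orange one; not wanted, stays on the stand.
- flask: Steel insulated flask, 80 mm across, 192 mm tall; origin under its centre.
- beaker: Glass beaker, 68 mm across, 90 mm tall; origin under its centre.
- tub: White open plastic tub, 110 mm across, 60 mm tall, on a white foam plate 20 mm thick; origin under its centre.
- weight_big: Brass weight with a knob, 36 mm across, 46 mm tall; origin under its centre.
- weight_small: Brass weight with a knob, 26 mm across, 40 mm tall; origin under its centre.
Things that resemble listed ones, but are neither listed nor needed, are in the scene too. Of the things like the rider, leave any that is yellow; of the rest the smaller one is meant.

How it is judged:
By the outcome, as a careful person would: the job done as asked, in the order asked, and still so for the second after the job is handed in, with the robot touching nothing.
It also fails if it takes over 72 s, if anything falls off the work surface, if the arm or the gripper's body presses on something with over 40 N, if the wrist force passes 120 N, or if a joint passes its speed limit or range.

## Working session

There is one attempt and no reset: what is moved stays moved. The work goes in short steps, Python scripts to look and compute and a tool call to move; the robot and the scene stay as the last step left them, time stands still between calls to the robot, and variables do not carry over. Pictures are saved under pics/ and viewed, at most 10 in all, crops included, and the job is handed in when it is done.

Besides the shell and the picture viewer there is one more tool, called as name(argument=value, ...), one argument or row to a line, values as JSON. jog_arm: Moves the arm, as the interface text tells. Its arguments: {"type":"object","properties":{"moves":{"type":"array","items":{"type":"array","items":{"type":"array","items":{"type":"number"}}}},"grip":{"type":"number"},"force":{"type":"number"}},"required":["moves"]}

```bash
mkdir -p pics
cat > h.py <<'E'
from rig import *
import numpy as np, cv2
def cam(n,save=None):
    d=get_image(n); 
    if save: cv2.imwrite(f'pics/{save}.png',d['image'][:,:,::-1])
    return d
def f(d): return d['image'].shape[0]/2/np.tan(np.radians(d['vertical_fov'])/2)
def ray(d,p):
    E=np.array(d['extrinsics']); v=np.array([(p[0]-d['cx'])/f(d),(p[1]-d['cy'])/f(d),1.])
    return E[:3,3],E[:3,:3]@v
def atz(d,p,z):
    o,v=ray(d,p); return o+v*(z-o[2])/v[2]
def proj(d,P):
    E=np.array(d['extrinsics']); c=E[:3,:3].T@(np.array(P,float)-E[:3,3]); return c[:2]/c[2]*f(d)+[d['cx'],d['cy']]
def tri(d1,p1,d2,p2):
    a,u=ray(d1,p1);b,v=ray(d2,p2);u=u/np.linalg.norm(u);v=v/np.linalg.norm(v)
    s=np.linalg.lstsq(np.c_[u,-v],b-a,rcond=None)[0]
    A=a+s[0]*u;B=b+s[1]*v; return (A+B)/2,np.linalg.norm(A-B)
E
python3 - <<'E'
from h import *
np.set_printoptions(precision=1,suppress=True)
D={n:cam(n,n+'0') for n in('scene','top')}
for n,d in D.items():
    print(n,d['vertical_fov'],d['cx'],d['cy'],np.array(d['extrinsics']).tolist())
    for t in 'beam fulcrum bench rider stand spare_rider flask beaker tub weight_big weight_small'.split():
        print(t,[(np.round(x['centre']).tolist(),round(x['conf'],2)) for x in find_in(n,t)[:4]])
print(get_obs()['position'],get_obs()['ee_rot'])
a=np.hstack([D['scene']['image'],D['top']['image']])[:,:,::-1]
E
```

```text
scene 45.31282513893045 279.48549956040614 203.45364968118932 [[-0.2437789949254998, 0.713393624651557, -0.6569941688779487, 1357.6292067994357], [0.9696731248518299, 0.1915066789597112, -0.15185263532092488, 245.84188157837943], [0.017488069453225955, -0.6740880715606349, -0.7384439309835674, 970.4476803457356], [0.0, 0.0, 0.0, 1.0]]
beam [([249.0, 171.0], 0.74)]
fulcrum [([278.0, 194.0], 0.71)]
bench [([277.0, 196.0], 0.6)]
rider [([256.0, 312.0], 0.9), ([313.0, 312.0], 0.71), ([287.0, 241.0], 0.51), ([369.0, 236.0], 0.31)]
stand [([253.0, 253.0], 0.7)]
spare_rider [([226.0, 228.0], 0.76)]
flask [([432.0, 206.0], 0.9)]
beaker [([370.0, 237.0], 0.72), ([286.0, 241.0], 0.57)]
tub [([97.0, 208.0], 0.6)]
weight_big [([374.0, 154.0], 0.76)]
weight_small [([407.0, 171.0], 0.41)]
top 52.96101883995573 280.35039816374746 211.51626227006278 [[0.016081635369379937, -0.994784399107497, 0.10072427858357831, 426.02581301424635], [-0.9998597560250466, -0.015528714705831574, 0.006271148309446413, 50.50068306153982], [-0.004674321916651571, -0.10081100293083528, -0.994894613716799, 1033.8225856672236], [0.0, 0.0, 0.0, 1.0]]
beam [([327.0, 234.0], 0.86), ([266.0, 165.0], 0.54)]
fulcrum []
bench [([278.0, 241.0], 0.89)]
rider [([274.0, 93.0], 0.92), ([228.0, 104.0], 0.65), ([268.0, 166.0], 0.57)]
stand [([294.0, 157.0], 0.6)]
spare_rider [([330.0, 168.0], 0.73), ([151.0, 302.0], 0.61), ([281.0, 234.0], 0.19)]
flask [([117.0, 212.0], 0.92)]
beaker [([181.0, 185.0], 0.83)]
tub [([462.0, 147.0], 0.97)]
weight_big [([188.0, 321.0], 0.67)]
weight_small []
[ 240.4 -576.9  213.9] [[ 0.9  0.4 -0. ]
 [ 0.4 -0.9  0. ]
 [ 0.  -0.  -1. ]]
```

View pics/scene0.png

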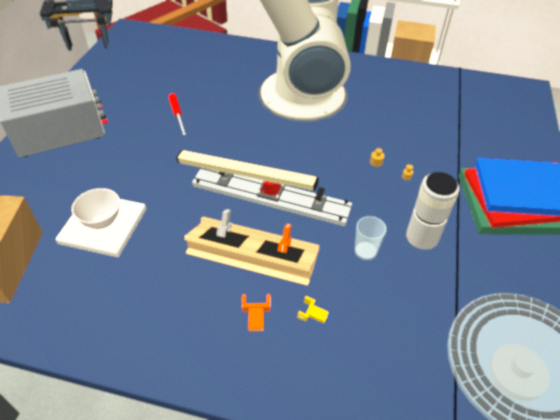

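View pics/top0.png

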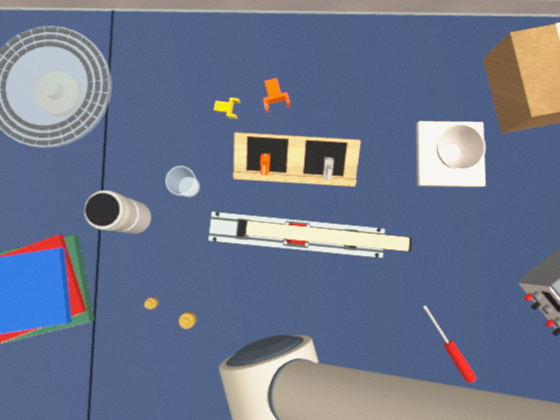

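The scene picture shows the beam from (180,158) to (315,182), the orange rider on the stand at (286,240), the steel one at (226,225), and orange and yellow look-alikes lying at (256,312) and (313,312). The top picture shows the beam from (240,227) to (410,243) and the orange rider at (265,163).

Run:
```python
from h import *
np.set_printoptions(precision=1,suppress=True)
t=cam('top');s=cam('scene')
im=t['image']; 
c=cv2.resize(im[125:265,205:415],None,fx=3.8,fy=3.8,interpolation=cv2.INTER_CUBIC)
cv2.imwrite('pics/c1.png',c[:,:,::-1])
c=cv2.resize(s['image'][140:290,170:360],None,fx=4,fy=4,interpolation=cv2.INTER_CUBIC)
cv2.imwrite('pics/c2.png',c[:,:,::-1])
for n,d,(r0,r1,c0,c1) in(('top',t,(190,270,200,420)),('scene',s,(140,225,170,360))):
    I=d['image'].astype(int);R,G,B=I[...,0],I[...,1],I[...,2]
    roi=np.zeros(R.shape,bool);roi[r0:r1,c0:c1]=1
    for nm,m in(('cream',(R>150)&(R-B>30)&(R-G<60)&(G>120)),('red',(R>120)&(G<80)&(B<80))):
        k,l,st,ce=cv2.connectedComponentsWithStats((m&roi).astype(np.uint8))
        for i in range(1,k):
            if st[i,4]>15:
                ys,xs=np.where(l==i);print(n,nm,st[i],ce[i],cv2.minAreaRect(np.c_[xs,ys].astype(np.float32)))
for n,d,(r0,r1,c0,c1) in(('top',t,(140,190,230,365)),('scene',s,(200,285,180,330))):
    h=cv2.cvtColor(d['image'],cv2.COLOR_RGB2HSV);I=d['image'].astype(int)
    m=(I[...,0]>170)&(I[...,0]-I[...,2]>130)&(I[...,1]<120)
    roi=np.zeros(m.shape,bool);roi[r0:r1,c0:c1]=1
    ys,xs=np.where(m&roi);print(n,'orange',len(xs),xs.mean(),ys.mean(),xs.min(),xs.max(),ys.min(),ys.max())
```

```text
top cream [ 246  221  164   30 2307] [327.2 235.6] ((327.3193664550781, 236.0270233154297), (163.86843872070312, 16.87163734436035), 6.745580196380615)
top red [290 223  16   3  24] [297.7 224.2] ((297.54266357421875, 224.1158447265625), (15.018688201904297, 1.435610055923462), 6.340191841125488)
top red [287 240  18   5  58] [295.9 241.8] ((295.46722412109375, 241.86065673828125), (17.20178985595703, 3.259286642074585), 5.19442892074585)
scene cream [ 178  151  138   39 1899] [247.1 169.6] ((245.88461303710938, 170.57691955566406), (139.24246215820312, 16.081523895263672), 11.309932708740234)
scene cream [199 217  24   8 141] [209.7 221.2] ((210.5, 220.5), (7.0, 23.0), 90.0)
scene red [261 182  20  13 193] [270.3 188.2] ((270.38458251953125, 188.57693481445312), (18.238800048828125, 11.963085174560547), 11.309932708740234)
top orange 86 265.1046511627907 161.9418604651163 260 269 154 171
scene orange 132 285.4621212121212 239.4848484848485 278 290 226 252
```

View pics/c1.png

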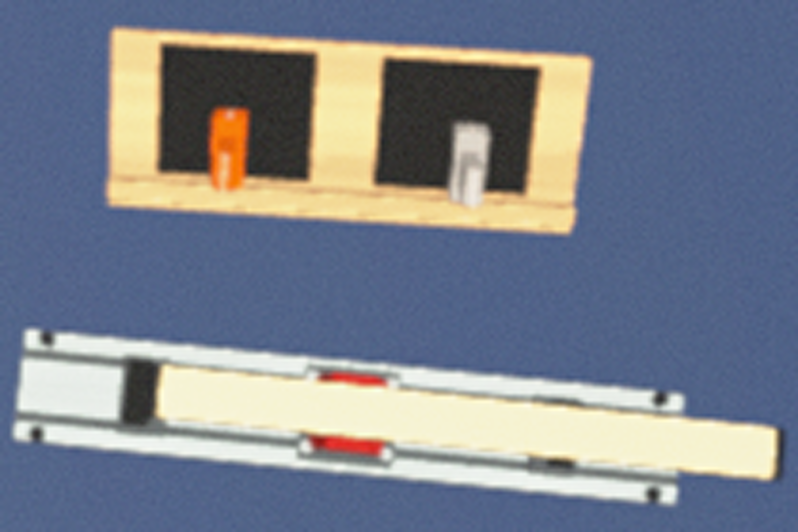

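View pics/c2.png

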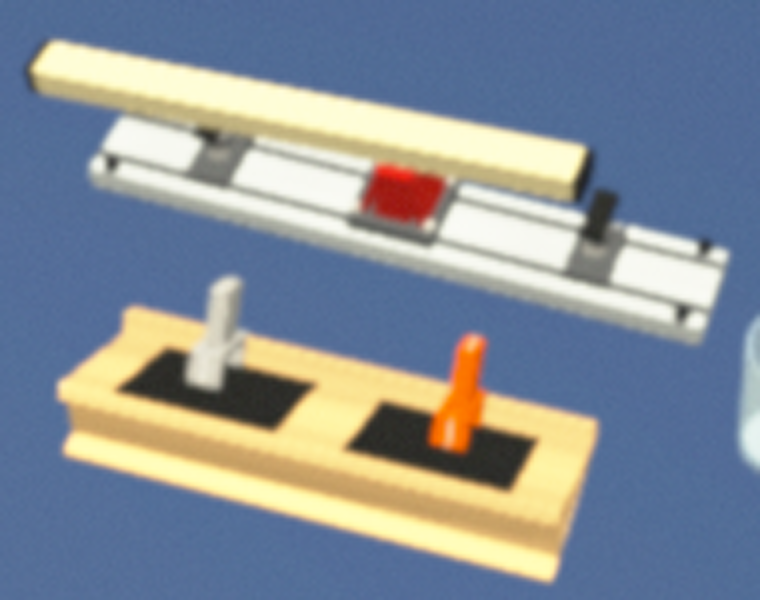

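The top crop shows the bench rail's corners at (25,328), (685,393), (13,440) and (677,505). The red top is centred near (348,415), the beam's cream runs from (157,392) to (779,453), and the orange grip is at (229,150). The scene crop confirms that the nose stops just short of the +y rest and that the orange rider stands on the +y pad.

```bash
cat >> h.py <<'E'
from scipy.optimize import minimize
from scipy.spatial.transform import Rotation as Ro
def box(x0,x1,y0,y1,z0,z1): return np.array([[x,y,z] for x in(x0,x1) for y in(y0,y1) for z in(z0,z1)],float)
RID=[box(-23,-18,-10,10,0,16),box(18,23,-10,10,0,16),box(-23,23,-10,10,16,22),box(-12,12,-6,6,22,58)]
def sil(d,boxes,R,p,roi,k=4):
    r0,r1,c0,c1=roi; m=np.zeros(((r1-r0)*k,(c1-c0)*k),np.uint8)
    for b in boxes:
        P=np.array([proj(d,R@v+p) for v in b])
        P=(P-[c0,r0]+.5)*k
        cv2.fillConvexPoly(m,np.round(cv2.convexHull(P.astype(np.float32))).astype(np.int32),1)
    return cv2.resize(m.astype(np.float32),(c1-c0,r1-r0),interpolation=cv2.INTER_AREA)
def orange(d,roi):
    r0,r1,c0,c1=roi; I=d['image'][r0:r1,c0:c1].astype(float)
    return np.clip((I[...,0]-I[...,2]-20)/130,0,1)*(I[...,1]<0.62*I[...,0])
E
python3 - <<'E'
from h import *
np.set_printoptions(precision=1,suppress=True)
t=cam('top');s=cam('scene')
q=lambda x,y:(205+x/3.8-.37,125+y/3.8-.37)
w=lambda x,y:(170+x/4-.37,140+y/4-.37)
C=[atz(t,q(*p),18) for p in((25,328),(685,393),(13,440),(677,505))]
S=[atz(s,w(*p),18) for p in((728,254),(100,165),(697,320))]
print('bench top',C,np.mean(C,0),'scene',S)
d=C[0]-C[1]+C[2]-C[3];print('yaw of +y',np.degrees(np.arctan2(-d[0],d[1])),np.linalg.norm(d)/2)
print('fulcrum',atz(t,q(348,414.5),70),'tail edge',atz(t,q(779,453),72),'nose cream',atz(t,q(157,392),101))
print('tail scene',atz(s,w(38,66),74),'nose scene',atz(s,w(590,165),102))
H=[atz(t,q(*p),56) for p in((113,28),(590,57))];d=H[0]-H[1]
yaw=np.arctan2(-d[0],d[1]);print('stand',H,np.degrees(yaw),np.linalg.norm(d))
rt,rs=(145,180,250,282),(215,260,265,302)
mt,ms=orange(t,rt),orange(s,rs);print(mt.sum(),ms.sum())
p0,e=tri(t,(265.1,161.9),s,(285.5,239.5));print('tri',p0,e)
def cost(v,ret=0):
    R=Ro.from_euler('z',v[3]).as_matrix()@Ro.from_euler('y',-np.pi/6).as_matrix()
    return abs(sil(t,RID,R,v[:3],rt)-mt).sum()+abs(sil(s,RID,R,v[:3],rs)-ms).sum()
best=None
for y in(yaw-.05,yaw,yaw+.05):
  for dz in (-10,0):
    r=minimize(cost,[p0[0]+15,p0[1],p0[2]-25+dz,y],method='Nelder-Mead',options=dict(initial_simplex=np.array([p0[0]+15,p0[1],p0[2]-25+dz,y])+np.vstack([np.zeros(4),np.diag([8,8,8,.1])])))
    print(r.x,np.degrees(r.x[3]),r.fun)
E
```

```text
bench top [array([527.6, 224.5,  18. ]), array([ 492.8, -195.6,   18. ]), array([456.2, 229.8,  18. ]), array([ 422.1, -190. ,   18. ])] [474.7  17.2  18. ] scene [array([461. , 229.1,  18. ]), array([ 489.9, -188.1,   18. ]), array([521.6, 218.7,  18. ])]
yaw of +y -4.700241705900874 421.38123996546335
fulcrum [473.2  19.5  70. ] tail edge [ 454.2 -238.4   72. ] nose cream [483. 132. 101.]
tail scene [ 465.2 -234.1   74. ] nose scene [488.7 137.9 102. ]
stand [array([713.4, 169.1,  56. ]), array([ 699.2, -129.1,   56. ])] -2.7179145452146476 298.5030380468224
179.35384615384618 220.80769230769232
tri [643.7  96.2  47.8] 2.535207950277586
[650.7  95.3  22.1  -0. ] -1.6415281404902549 104.31826923076923
[651.   95.2  21.7  -0. ] -0.6748029029421301 104.31057692307692
[650.4  95.4  21.    0. ] 0.36102445797589083 105.30192307692306
[651.   96.1  22.7   0. ] 0.9420521962681822 106.0778846153846
[651.1  95.6  21.9   0. ] 0.2301115986934029 103.0028846153846
[651.6  96.5  23.5   0. ] 2.1141777151725565 113.94326923076923
```

jog_arm(
  moves=[
    [[0,0,-0.33,0,0,0.15],[0,0,-0.33,0,0,0.15],[0,0,-0.33,0,0,0.155],[0.35,-0.59,0,0,0,0],[0.35,-0.59,0,0,0,0],[0.35,-0.59,0,0,0,0],[0.35,-0.59,0,0,0,0],[0.35,-0.59,0,0,0,0],[0.35,-0.59,0,0,0,0],[0.35,-0.59,0,0,0,0]],
  ],
  grip=0,
  force=20,
)

```text
t: 2.65
position: [449.6, -281.8, 288.3]
ee_rot: [[0.997, -0.082, 0.0], [-0.082, -0.997, -0.0], [0.0, 0.0, -1.0]]
force: [1.3, -0.5, 0.1]
opening: 0.6
finger_force: 0.0
```

```bash
cat >> h.py <<'E'
def go(p,R=None):
    "remaining shift in tool units (and turn) from measured pose to p,R"
    o=get_obs(); A=np.array(o['ee_rot']); d=A.T@(np.array(p)-o['position'])/75
    r=Ro.from_matrix(A.T@R).as_rotvec(degrees=True)/60 if R is not None else 0
    print('t',o['t'],'pos',np.round(o['position'],1),'go',np.round(d,3),'turn',np.round(r,3),'F',np.round(o['force'],1),'open',o['opening'])
YB=-4.7
def RD(deg): return Ro.from_euler('z',deg,degrees=True).as_matrix()@np.diag([1.,-1,-1])
F0=np.array([474,18.,70])
def S(s,z,l=0):
    a=np.radians(YB); return np.array([F0[0]-np.sin(a)*s+np.cos(a)*l,F0[1]+np.cos(a)*s+np.sin(a)*l,z])
BR=(140,232,165,365)
def cream(d,roi):
    r0,r1,c0,c1=roi; I=d['image'][r0:r1,c0:c1].astype(float)
    R,G,B=I[...,0],I[...,1],I[...,2]
    return ((R>140)&(R-B>28)&(R-G<50)&(G>110)).astype(np.float32)
def fitbeam(cap=None,s0=-66,p0=.07,tag=None):
    "scene+top silhouette fit of the cream part: s of middle, lateral, pitch(rad), yaw, (cap)"
    res={}
    for n,roi in(('scene',(140,210,165,365)),('top',(205,260,215,425))):
        d=cam(n,tag and tag+n); m=cream(d,roi)
        k,l,st,_=cv2.connectedComponentsWithStats(m.astype(np.uint8)); m=(l==1+np.argmax(st[1:,4])).astype(np.float32)
        res[n]=(d,roi,m)
    out={}
    for names in(('scene',),('top',)):
        def cost(v):
            c=cap if cap is not None else 6; b=[box(-15,15,-190+c,190-c,0,20)]
            R=Ro.from_euler('zx',[v[3],v[2]]).as_matrix()
            p=S(v[0],70+max(0,0)+v[4],v[1])
            return sum(abs(sil(res[n][0],b,R,p,res[n][1])-res[n][2]).sum() for n in names)
        x0=np.array([s0,0,p0,np.radians(YB),s0*p0])
        w=np.diag([15,6,.05,.03,6])[:5 if names[0]=='scene' else 4]
        if names[0]=='scene': f_=lambda v:cost(np.r_[v[:4],v[0]*v[2]]); n_=4
        else: f_=lambda v:cost(np.r_[v[:2],out['scene'][2],v[2],v[0]*out['scene'][2]]); n_=3
        x=x0[:4] if n_==4 else x0[[0,1,3]]; W=np.diag([15,6,.05,.03] if n_==4 else [15,6,.03])
        r=minimize(f_,x,method='Nelder-Mead',options=dict(initial_simplex=x+np.vstack([0*x,W])))
        out[names[0]]=r.x; print(names[0],np.round(r.x,3),'cost',round(r.fun),'of',res[names[0]][2].sum())
E
python3 - <<'E'
from h import *
go(S(-300,60),RD(YB))
for c in(4,8): print(c);fitbeam(c)
E
```

```text
t 2.65 pos [ 449.6 -281.8  288.3] go [-0.004 -0.011  3.044] turn [ 0. -0.  0.] F [ 1.3 -0.5  0.1] open 0.5617325745675414
4
scene [-7.349e+01 -1.630e-01  6.600e-02 -8.300e-02] cost 114 of 1903.0
top [-68.716   1.672  -0.083] cost 112 of 2328.0
8
scene [-7.1654e+01  9.5600e-01  5.2000e-02 -6.6000e-02] cost 103 of 1902.0
top [-68.616   1.42   -0.083] cost 134 of 2328.0
```

jog_arm(
  moves=[
    [[0,0,0.76,0,0,0],[0,0,0.76,0,0,0],[0,0,0.76,0,0,0],[0,0,0.76,0,0,0],[0,-0.15,0,0,0,0],[0,-0.15,0,0,0,0],[0,-0.1,0,0,0,0],[0,-0.1,0,0,0,0],[0,-0.1,0,0,0,0],[0,-0.1,0,0,0,0],[0,0.1,0,0,0,0]],
  ],
)

```text
t: 4.22
position: [452.9, -238.0, 61.2]
ee_rot: [[0.997, -0.08, 0.001], [-0.08, -0.997, -0.001], [0.001, 0.001, -1.0]]
force: [-0.2, 0.1, 0.8]
opening: 0.3
finger_force: 0.0
```

Run:
```python
from h import *
go(S(-247.5,60),RD(YB))
fitbeam(4,s0=-55,tag='a')
```

```text
t 4.225 pos [ 452.9 -238.    61.2] go [ 0.001 -0.125  0.016] turn [ 0.001 -0.001  0.002] F [-0.2  0.1  0.8] open 0.2590060779514423
scene [-5.3263e+01 -1.7000e-02  6.9000e-02 -8.3000e-02] cost 119 of 1924.0
top [-2.56937e+02 -6.13200e+00  8.80000e-02] cost 2310 of 3614.0
```

jog_arm(
  moves=[
    [[0,-0.1,0,0,0,0],[0,-0.08,0,0,0,0],[0,-0.08,0,0,0,0],[0,0.1,0,0,0,0],[0,0,0,0,0,0],[0,0,0,0,0,0],[0,0,0,0,0,0]],
  ],
)

```text
t: 5.2
position: [453.3, -226.3, 60.1]
ee_rot: [[0.997, -0.082, -0.0], [-0.082, -0.997, 0.0], [-0.0, -0.0, -1.0]]
force: [0.0, -0.8, 0.6]
opening: 0.6
finger_force: 0.0
```

```bash
sed -i "s/('scene',),('top',)/('scene',),/; s/,('top',(205,260,215,425))/,/" h.py
python3 - <<'E'
from h import *
go(S(-247.5,60),RD(YB))
fitbeam(4,s0=-43,tag='b')
E
```

```text
t 5.2 pos [ 453.3 -226.3   60.1] go [0.008 0.031 0.001] turn [-0.  0.  0.] F [ 0.  -0.8  0.6] open 0.5648779578051077
scene [-39.991   0.149   0.066  -0.075] cost 120 of 1936.0
```

jog_arm(
  moves=[
    [[0,-0.1,0,0,0,0],[0,-0.08,0,0,0,0],[0,-0.08,0,0,0,0],[0,0.1,0,0,0,0],[0,0,0,0,0,0],[0,0,0,0,0,0],[0,0,0,0,0,0]],
  ],
)

```text
t: 6.12
position: [454.3, -214.4, 60.1]
ee_rot: [[0.997, -0.082, -0.0], [-0.082, -0.997, 0.0], [-0.0, -0.0, -1.0]]
force: [0.1, 0.2, 1.0]
opening: 0.3
finger_force: 0.0
```

Run:
```python
from h import *
go(S(-247.5,60),RD(YB))
fitbeam(4,s0=-30)
```

```text
t 6.125 pos [ 454.3 -214.4   60.1] go [0.008 0.191 0.001] turn [-0.  0.  0.] F [0.1 0.2 1. ] open 0.34658167673252693
scene [-28.939  -0.461   0.088  -0.096] cost 103 of 1957.0
```

jog_arm(
  moves=[
    [[0,-0.1,0,0,0,0],[0,-0.08,0,0,0,0],[0,-0.08,0,0,0,0],[0,0.1,0,0,0,0],[0,0,0,0,0,0],[0,0,0,0,0,0],[0,0,0,0,0,0]],
  ],
)

```text
t: 7.05
position: [455.3, -202.4, 60.1]
ee_rot: [[0.997, -0.082, -0.0], [-0.082, -0.997, 0.0], [-0.0, -0.0, -1.0]]
force: [-0.5, -0.6, 0.0]
opening: 0.5
finger_force: 0.0
```

Run:
```python
from h import *
go(S(-247.5,60),RD(YB))
fitbeam(4,s0=-18)
fitbeam(4,s0=-18,p0=0)
```

```text
t 7.05 pos [ 455.3 -202.4   60.1] go [0.008 0.351 0.001] turn [-0.  0.  0.] F [-0.5 -0.6  0. ] open 0.48408784488350787
scene [-15.567  -0.064   0.077  -0.083] cost 105 of 1975.0
scene [-14.899   0.131   0.08   -0.084] cost 103 of 1975.0
```

jog_arm(
  moves=[
    [[0,-0.1,0,0,0,0],[0,-0.08,0,0,0,0],[0,-0.08,0,0,0,0],[0,0.1,0,0,0,0],[0,0,0,0,0,0],[0,0,0,0,0,0],[0,0,0,0,0,0]],
  ],
)

```text
t: 8.02
position: [456.2, -190.4, 60.1]
ee_rot: [[0.997, -0.082, -0.0], [-0.082, -0.997, 0.0], [-0.0, -0.0, -1.0]]
force: [0.2, 0.5, 0.2]
opening: 0.8
finger_force: 0.0
```

Run:
```python
from h import *
go(S(-247.5,60),RD(YB))
fitbeam(4,s0=-5)
```

```text
t 8.025 pos [ 456.2 -190.4   60.1] go [0.008 0.511 0.001] turn [-0.  0.  0.] F [0.2 0.5 0.2] open 0.7717296168847517
scene [-2.492  0.583  0.076 -0.079] cost 101 of 1990.0
```

jog_arm(
  moves=[
    [[0,-0.1,0,0,0,0],[0,-0.08,0,0,0,0],[0,-0.08,0,0,0,0],[0,0.1,0,0,0,0],[0,0,0,0,0,0],[0,0,0,0,0,0],[0,0,0,0,0,0]],
  ],
)

```text
t: 8.95
position: [457.2, -178.5, 60.1]
ee_rot: [[0.997, -0.082, -0.0], [-0.082, -0.997, 0.0], [-0.0, -0.0, -1.0]]
force: [0.2, 0.2, 0.5]
opening: 0.7
finger_force: 0.0
```

Run:
```python
from h import *
go(S(-247.5,60),RD(YB))
fitbeam(4,s0=7,tag='c')
```

```text
t 8.95 pos [ 457.2 -178.5   60.1] go [0.008 0.671 0.001] turn [-0.  0.  0.] F [0.2 0.2 0.5] open 0.7435271958362631
scene [ 9.032  1.633  0.069 -0.072] cost 113 of 1990.0
```

jog_arm(
  moves=[
    [[0,-0.1,0,0,0,0],[0,-0.08,0,0,0,0],[0,-0.08,0,0,0,0],[0,0.1,0,0,0,0],[0,0,0,0,0,0],[0,0,0,0,0,0],[0,0,0,0,0,0]],
  ],
)

```text
t: 9.88
position: [458.2, -166.5, 60.1]
ee_rot: [[0.997, -0.082, -0.0], [-0.082, -0.997, 0.0], [-0.0, -0.0, -1.0]]
force: [0.2, 0.1, -0.9]
opening: 0.4
finger_force: 0.0
```

Run:
```python
from h import *
go(S(-247.5,60),RD(YB))
fitbeam(4,s0=20,tag='d')
```

```text
t 9.875 pos [ 458.2 -166.5   60.1] go [0.008 0.831 0.001] turn [-0.  0.  0.] F [ 0.2  0.1 -0.9] open 0.4215926334515321
scene [21.135  2.108  0.064 -0.072] cost 114 of 2010.0
```

jog_arm(
  moves=[
    [[0,-0.1,0,0,0,0],[0,-0.07,0,0,0,0],[0,-0.06,0,0,0,0],[0,0.1,0,0,0,0],[0,0,0,0,0,0],[0,0,0,0,0,0],[0,0,0,0,0,0],[0,0,0,0,0,0]],
  ],
)

```text
t: 10.92
position: [459.1, -156.8, 60.1]
ee_rot: [[0.997, -0.082, -0.0], [-0.082, -0.997, 0.0], [-0.0, -0.0, -1.0]]
force: [-0.1, -0.1, 0.2]
opening: 0.1
finger_force: 0.0
```

Run:
```python
from h import *
go(S(-247.5,60),RD(YB))
fitbeam(4,s0=30,tag='e')
```

```text
t 10.925 pos [ 459.1 -156.8   60.1] go [0.007 0.961 0.002] turn [-0.  0.  0.] F [-0.1 -0.1  0.2] open 0.05879167625950357
scene [31.177  4.362  0.038 -0.106] cost 91 of 2060.0
```

jog_arm(
  moves=[
    [[0,0,0,0,0,0],[0,0,0,0,0,0],[0,0,0,0,0,0],[0,0,0,0,0,0]],
  ],
)

```text
t: 11.48
position: [459.1, -156.9, 60.2]
ee_rot: [[0.997, -0.082, 0.0], [-0.082, -0.997, -0.0], [0.0, 0.0, -1.0]]
force: [0.8, 0.2, 0.6]
opening: 0.3
finger_force: 0.0
```

Run:
```python
from h import *
fitbeam(4,s0=30,p0=.03,tag='f')
fitbeam(4,s0=30,p0=.0)
a=cv2.imread('pics/fscene.png');t=cam('top')['image'][:,:,::-1]
c=lambda i,r0,r1,c0,c1:cv2.resize(i[r0:r1,c0:c1],(800,300),interpolation=cv2.INTER_CUBIC)
cv2.imwrite('pics/f2.png',np.vstack([c(a,140,230,160,370+30),c(t,195,275,200,413)]))
```

```text
scene [ 3.1896e+01  3.4120e+00  2.1000e-02 -7.5000e-02] cost 103 of 2047.0
scene [31.381  3.173  0.036 -0.08 ] cost 99 of 2043.0
```

View pics/f2.png

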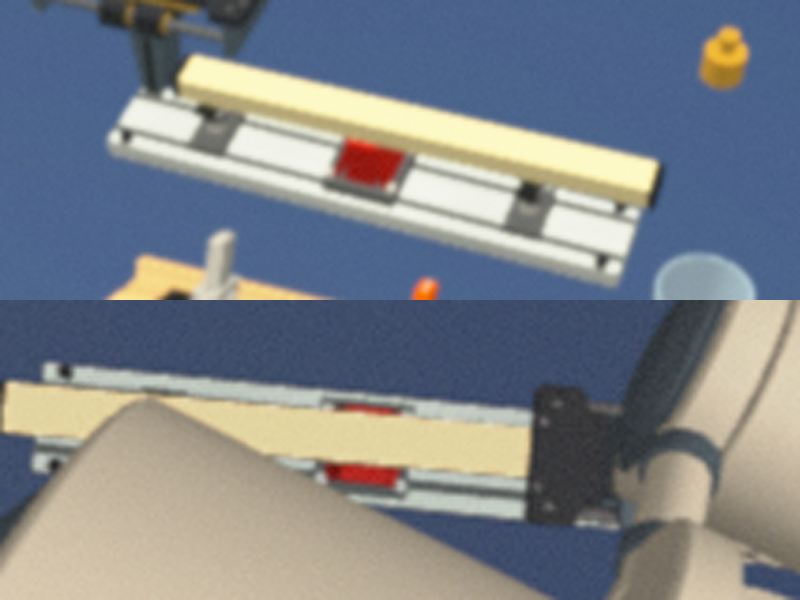

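The picture shows the beam's tail at (185,85), apparently clear of the -y rest and near level, with the closed fingers just behind it. I'll compare the level and tail-down hypotheses.

```bash
cat >> h.py <<'E'
def hyp(s0,tag=None,l0=0,ps=(-.068,-.03,0,.02,.04,.068)):
    d=cam('scene',tag);roi=(140,215,165,365);m=cream(d,roi)
    k,l,st,_=cv2.connectedComponentsWithStats(m.astype(np.uint8)); m=(l==1+np.argmax(st[1:,4])).astype(np.float32)
    for p in ps:
        def cost(v):
            z=70+(v[0]+12*np.sign(p))*p
            return abs(sil(d,[box(-15,15,-186,186,0,20)],Ro.from_euler('zx',[v[2],p]).as_matrix(),S(v[0],z,v[1]),roi)-m).sum()
        x=np.array([s0,l0,-.082])
        r=minimize(cost,x,method='Nelder-Mead',options=dict(initial_simplex=x+np.vstack([0*x,np.diag([8,4,.03])])))
        print(p,np.round(r.x,3),round(r.fun))
E
python3 - <<'E'
from h import *
hyp(31)
E
```

```text
-0.068 [ 3.0482e+01  2.7850e+00 -2.0000e-02] 124
-0.03 [33.562  3.209 -0.055] 107
0 [32.479  3.603 -0.085] 95
0.02 [31.579  4.223 -0.105] 92
0.04 [31.928  5.208 -0.123] 91
0.068 [33.337  6.869 -0.15 ] 104
```

jog_arm(
  moves=[
    [[0,-0.09,0,0,0,0],[0,-0.03,0,0,0,0],[0,-0.03,0,0,0,0],[0,-0.03,0,0,0,0],[0,0.1,0,0,0,0],[0,0.3,0,0,0,0],[0,0.3,0,0,0,0],[0,0,-0.5,0,0,0],[0,0,-0.7,0,0,0],[0,0,-0.7,0,0,0],[0,0,-0.5,0,0,0]],
  ],
)

```text
t: 13.05
position: [456.0, -196.1, 242.4]
ee_rot: [[0.997, -0.082, 0.001], [-0.082, -0.997, -0.0], [0.001, 0.0, -1.0]]
force: [0.1, -0.2, -1.2]
opening: 0.4
finger_force: 0.0
```

Run:
```python
from h import *
go(S(-247.5,60),RD(YB))
hyp(37,'g',3)
```

```text
t 13.05 pos [ 456.  -196.1  242.4] go [2.000e-03 4.350e-01 2.433e+00] turn [ 0.    -0.001  0.   ] F [ 0.1 -0.2 -1.2] open 0.3801708082743612
-0.068 [ 3.7619e+01  2.1640e+00 -4.0000e-03] 129
-0.03 [39.166  2.943 -0.041] 118
0 [38.099  3.59  -0.074] 110
0.02 [38.08   4.429 -0.091] 102
0.04 [37.801  5.762 -0.113] 102
0.068 [38.807  7.038 -0.134] 108
```

```bash
cat >> h.py <<'E'
def RR(yaw=-2.7): return Ro.from_euler('z',yaw,degrees=True).as_matrix()@Ro.from_euler('y',-30,degrees=True).as_matrix()
FL=np.diag([1.,-1,-1])
def pre(o,h,yaw=-2.7): go(np.array(o)+RR(yaw)@[0,0,h],RR(yaw)@FL)
E
python3 - <<'E'
from h import *
pre([651,95.5,22],180)
d=cam('wrist');E=np.array(d['extrinsics']);A=np.eye(4);A[:3,:3]=get_obs()['ee_rot'];A[:3,3]=get_obs()['position'];print(np.round(np.linalg.inv(A)@E,3))
E
```

```text
t 13.1 pos [ 457.5 -196.9  246.4] go [ 1.048 -4.057  0.909] turn [ 0.011  0.494 -0.032] F [ 1.1 -0.5  6.4] open 0.4523803198282937
[[-1.00000e-03 -9.58000e-01 -2.85000e-01  8.11490e+01]
 [ 1.00000e+00 -1.00000e-03  1.00000e-03 -9.98000e-01]
 [-1.00000e-03 -2.85000e-01  9.58000e-01 -1.72311e+02]
 [ 0.00000e+00  0.00000e+00  0.00000e+00  1.00000e+00]]
```

jog_arm(
  moves=[
    [[0.175,-0.676,0.15,0,0,0],[0.175,-0.676,0.15,0,0,0],[0.175,-0.676,0.15,0,0,0],[0.175,-0.676,0.15,0,0,0],[0.175,-0.676,0.15,0,0,0],[0.175,-0.676,0.15,0,0,0],[0,0,0,0.004,0.165,-0.011],[0,0,0,0.004,0.165,-0.011],[0,0,0,0.004,0.165,-0.011],[0,0,0,0,0,0]],
  ],
  grip=0.45,
)

```text
t: 14.4
position: [556.3, 99.5, 170.1]
ee_rot: [[0.878, -0.048, 0.475], [-0.042, -0.999, -0.023], [0.476, 0.0, -0.88]]
force: [-0.5, -0.3, -0.6]
opening: 40.8
finger_force: 0.0
```

Run:
```python
from h import *
pre([651,95.5,22],180)
hyp(37,'h',3,(-.068,-.03,0,.03,.068))
d=cam('wrist','w1')
print([(x['centre'],x['conf']) for x in find_in('wrist','rider')])
o=[651,95.5,22]
print('pred',[proj(d,RR()@v+o).round() for v in ([0,0,0],[0,0,58],[-23,0,0],[23,0,0])])
```

```text
t 14.4 pos [556.3  99.5 170.1] go [ 0.106 -0.006 -0.061] turn [ 0.001  0.026 -0.001] F [-0.5 -0.3 -0.6] open 40.8409131281482
-0.068 [ 4.1461e+01  1.5160e+00 -5.0000e-03] 150
-0.03 [37.871  2.689 -0.044] 140
0 [38.277  3.587 -0.074] 131
0.03 [37.854  5.019 -0.101] 121
0.068 [37.257  7.031 -0.137] 126
[([204.0, 83.3], 0.84), ([292.9, 55.2], 0.76), ([285.2, 187.9], 0.64)]
pred [array([284., 181.]), array([284., 194.]), array([284., 200.]), array([284., 161.])]
```

View pics/w1.png

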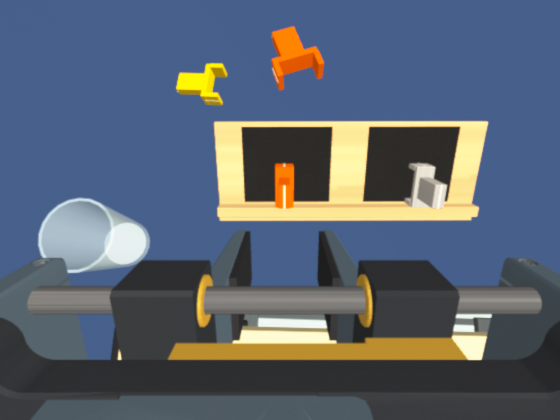

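The wrist view shows the orange rider square on the stand at columns 275–294 and rows 163–207. The stand's edge is level in the picture, so the yaw of -2.7° holds.

Run:
```python
from h import *
np.set_printoptions(precision=2,suppress=True)
D=[(cam('wrist'),(150,225,262,312)),(cam('scene'),(215,260,265,302))]
M=[orange(d,r) for d,r in D]
for m in M:
    ys,xs=np.where(m>.5);print(len(xs),xs.min(),xs.max(),ys.min(),ys.max(),xs.mean(),ys.mean())
for w in([1,0],[1,.5],[1,2]):
  for dx in(-4,4):
    x=np.array([651+dx,95.5,22])
    c=lambda v:sum(k*abs(sil(d,RID,RR(),v,r)-m).sum() for k,(d,r),m in zip(w,D,M))
    r=minimize(c,x,method='Nelder-Mead',options=dict(initial_simplex=x+np.vstack([0*x,np.diag([8,4,6])])))
    print(w,r.x,r.fun,[m.sum() for m in M], [abs(sil(d,RID,RR(),r.x,q)-m).sum() for (d,q),m in zip(D,M)])
```

```text
755 13 31 16 60 21.99205298013245 36.92317880794702
222 12 25 9 37 19.774774774774773 24.77927927927928
[1, 0] [648.95  95.87  25.16] 138.94134615384615 [np.float64(780.8538461538461), np.float64(221.9153846153846)] [np.float64(138.94134615384615), np.float64(89.82403846153846)]
[1, 0] [648.58  95.93  26.18] 140.19134615384615 [np.float64(780.8538461538461), np.float64(221.9153846153846)] [np.float64(140.19134615384615), np.float64(98.09519230769232)]
[1, 0.5] [649.97  95.97  20.65] 169.07740384615386 [np.float64(780.8538461538461), np.float64(221.9153846153846)] [np.float64(134.7298076923077), np.float64(68.69519230769231)]
[1, 0.5] [648.83  95.58  25.43] 184.06682692307692 [np.float64(780.8538461538461), np.float64(221.9153846153846)] [np.float64(139.58173076923077), np.float64(88.97019230769232)]
[1, 2] [649.85  95.11  20.08] 259.1211538461539 [np.float64(780.8538461538461), np.float64(221.9153846153846)] [np.float64(139.3692307692308), np.float64(59.875961538461546)]
[1, 2] [650.    95.37  20.79] 256.97596153846155 [np.float64(780.8538461538461), np.float64(221.9153846153846)] [np.float64(137.31826923076923), np.float64(59.82884615384615)]
```

Run:
```python
from h import *
pre([650,95.6,21.3],75)
```

```text
t 14.65 pos [561.2  99.4 172.4] go [ 0.05  -0.007  1.336] turn [ 0.001  0.023 -0.003] F [0.1 0.2 0.5] open 41.08628643277993
```

jog_arm(
  moves=[
    [[0.02,-0.002,0.45,0,0,0],[0.02,-0.002,0.45,0,0,0],[0.01,-0.003,0.436,0,0,0],[0,0,0,0.001,0.023,-0.003],[0,0,0,0,0,0]],
  ],
)

```text
t: 15.28
position: [611.6, 97.1, 85.3]
ee_rot: [[0.865, -0.047, 0.499], [-0.04, -0.999, -0.025], [0.499, 0.001, -0.866]]
force: [-0.3, 0.5, 0.2]
opening: 41.0
finger_force: 0.0
```

Run:
```python
from h import *
pre([650,95.6,21.3],25.5)
d=cam('wrist','w2')
```

```text
t 15.275 pos [611.6  97.1  85.3] go [ 0.018 -0.004  0.655] turn [0.001 0.001 0.001] F [-0.3  0.5  0.2] open 41.04012382710646
```

View pics/w2.png

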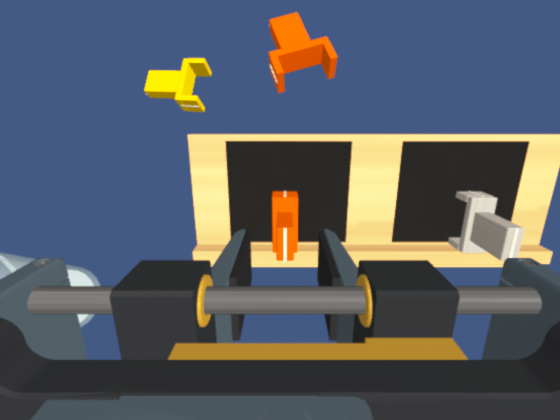

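The rider is centred between the open fingers, at column 285 against their mid-column of 284. I'm going in to grasp it.

jog_arm(
  moves=[
    [[0.006,-0.001,0.25,0,0,0],[0.006,-0.001,0.22,0,0,0],[0.006,-0.002,0.18,0,0,0],[0,0,0,0,0,0]],
  ],
)

```text
t: 15.82
position: [639.3, 98.5, 47.4]
ee_rot: [[0.868, -0.049, 0.494], [-0.04, -0.999, -0.029], [0.495, 0.005, -0.869]]
force: [-0.3, -0.2, -0.2]
opening: 41.1
finger_force: 0.0
```

jog_arm(
  moves=[
    [[0,0,0,0,0,0],[0,0,0,0,0,0],[0,0,0,0,0,0],[0,0,0,0,0,0],[0,0,0,0,0,0],[0,0,0,0,0,0]],
  ],
  grip=0,
  force=20,
)

```text
t: 16.58
position: [638.6, 98.5, 47.7]
ee_rot: [[0.868, -0.049, 0.494], [-0.04, -0.999, -0.029], [0.495, 0.005, -0.869]]
force: [-2.8, -0.2, 5.5]
opening: 11.7
finger_force: 20.0
```

jog_arm(
  moves=[
    [[0,0,-0.2,0,0,0],[0,0,-0.4,0,0,0],[0,0,-0.7,0,0,0],[0,0,-0.7,0,0,0],[0,0,0,0,0,0]],
  ],
)

```text
t: 17.2
position: [564.4, 103.2, 181.1]
ee_rot: [[0.866, -0.048, 0.498], [-0.04, -0.999, -0.028], [0.499, 0.004, -0.867]]
force: [0.8, -0.5, -0.9]
opening: 12.1
finger_force: 20.0
```

Run:
```python
from h import *
p=S(0,190,3); print(p)
go(p,RD(YB))
```

```text
[476.98991216  17.75418447 190.        ]
t 17.2 pos [564.4 103.2 181.1] go [-0.904  1.195 -0.652] turn [-0.005 -0.499  0.032] F [ 0.8 -0.5 -0.9] open 12.05460793841521
```

jog_arm(
  moves=[
    [[0,0,0,-0.002,-0.166,0.011],[0,0,0,-0.002,-0.166,0.011],[0,0,0,-0.001,-0.167,0.01],[-0.267,0.308,-0.03,0,0,0],[-0.267,0.308,-0.03,0,0,0],[-0.267,0.308,-0.03,0,0,0],[-0.267,0.308,-0.03,0,0,0],[0,0,0,0,0,0],[0,0,0,0,0,0]],
  ],
)

```text
t: 18.32
position: [477.9, 16.1, 185.0]
ee_rot: [[0.996, -0.084, 0.013], [-0.084, -0.996, -0.006], [0.014, 0.005, -1.0]]
force: [0.7, -0.4, 0.0]
opening: 11.6
finger_force: 20.0
```

Run:
```python
from h import *
go(S(0,190,3),RD(YB))
w=cam('wrist');s=cam('scene');t=cam('top')
c=lambda i,r0,r1,c0,c1,sz:cv2.resize(i[r0:r1,c0:c1],sz,interpolation=cv2.INTER_CUBIC)
cv2.imwrite('pics/k.png',np.vstack([np.hstack([w['image'][:,:400][60:360],c(s['image'],100,235,180,360,(400,300))]),c(t['image'],195,275,200,413,(800,300))])[:,:,::-1])
```

```text
t 18.325 pos [477.9  16.1 185. ] go [-0.013 -0.021 -0.067] turn [ 0.004 -0.013 -0.002] F [ 0.7 -0.4  0. ] open 11.58400173793454
```

View pics/k.png

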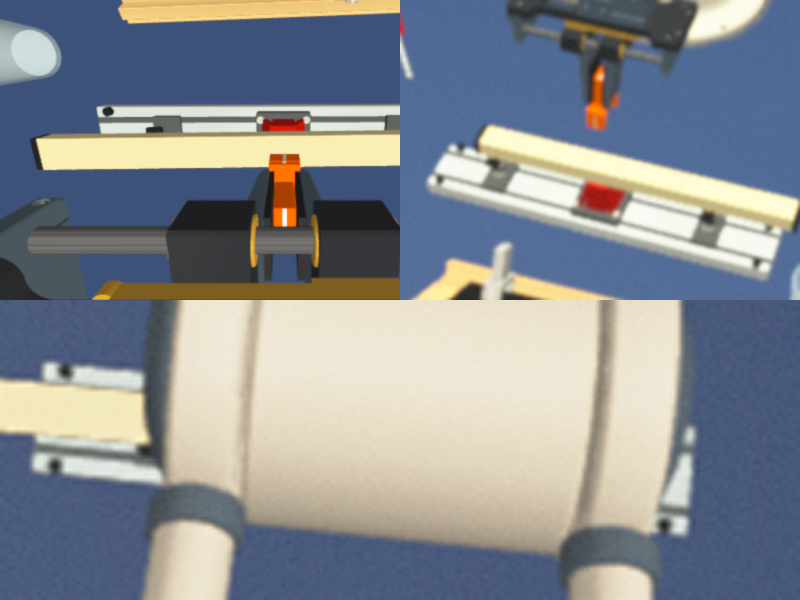

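The combined picture shows the rider held upright above the fulcrum. In the scene crop the beam lies level and clear of both rests. The wrist crop shows the red top's far edge at (263–305,120) and the beam's edges at rows ~132 and ~168. Next I measure the rider in the hand and the beam's line from the wrist view.

Run:
```python
from h import *
np.set_printoptions(precision=2,suppress=True)
d=cam('wrist');o=get_obs();A=np.array(o['ee_rot']);P=np.array(o['position']);print(P,A)
roi=(205,300,262,308);m=orange(d,roi)
ys,xs=np.where(m>.5);print('orange',len(xs),xs.min()+262,xs.max()+262,ys.min()+205,ys.max()+205)
for x in([0,-29],[4,-25],[-4,-33]):
    x=np.array(x,float);c=lambda v:abs(sil(d,RID,A@FL,P+A@np.array([v[0],0,-v[1]]),roi)-m).sum()
    r=minimize(c,x,method='Nelder-Mead',options=dict(initial_simplex=x+np.array([[0,0],[4,0],[0,4]])));print('rider in tool x,z(down+)',r.x[0],-r.x[1],r.fun,m.sum())
I=d['image'].astype(float)
cr=((I[...,0]>150)&(I[...,0]-I[...,2]>25)&(I[...,0]-I[...,1]<60))
for cset in((80,150),(150,220),(225,255),(310,340),(340,400),(420,500)):
    E1=[]
    for col in range(*cset):
        r=np.where(cr[160:245,col])[0]+160
        if len(r)>8: E1.append((col,r.min()-.5,r.max()+.5))
    E1=np.median(np.array(E1),0);a=atz(d,E1[[0,1]],90);b=atz(d,E1[[0,2]],90);print('beam',E1,a,b,'mid',(a+b)/2,'w',np.linalg.norm(a-b))
red=(I[...,0]>120)&(I[...,1]<70)&(I[...,2]<70);red[:165]=0;red[215:]=0
ys,xs=np.where(red);print('red',xs.min(),xs.max(),ys.min(),ys.max())
h=np.bincount(ys);print([(y,xs[ys==y].min(),xs[ys==y].max()) for y in range(ys.min(),ys.max()+1)])
```

```text
[477.77  16.53 185.24] [[ 1.   -0.08  0.01]
 [-0.08 -1.   -0.01]
 [ 0.01  0.   -1.  ]]
orange 1658 268 300 214 286
rider in tool x,z(down+) -20.18082582950592 76.18366748094559 428.82403846153846 1662.0153846153846
rider in tool x,z(down+) -20.117231845855713 76.18423795700073 430.07403846153846 1662.0153846153846
rider in tool x,z(down+) -20.160871505737305 76.32612133026123 430.07403846153846 1662.0153846153846
beam [114.5 192.5 228.5] [508.87 167.27  90.  ] [475.17 175.35  90.  ] mid [492.02 171.31  90.  ] w 34.65118197494887
beam [184.5 191.5 227.5] [504.43 104.56  90.  ] [470.57 110.5   90.  ] mid [487.5  107.53  90.  ] w 34.37452024266814
beam [239.5 191.5 226.5] [500.22  55.36  90.  ] [467.16  59.49  90.  ] mid [483.69  57.42  90.  ] w 33.316547365099424
beam [324.5 190.5 225.5] [494.62 -20.92  90.  ] [461.35 -19.33  90.  ] mid [477.98 -20.12  90.  ] w 33.303799521661276
beam [369.5 190.5 225.5] [491.16 -61.33  90.  ] [457.75 -61.09  90.  ] mid [474.46 -61.21  90.  ] w 33.409408637479046
beam [430.  192.5 224.5] [ 484.64 -115.86   90.  ] [ 453.9 -117.3   90. ] mid [ 469.27 -116.58   90.  ] w 30.782355870971056
red 262 304 179 190
[(179, np.int64(302), np.int64(302)), (180, np.int64(264), np.int64(303)), (181, np.int64(264), np.int64(303)), (182, np.int64(264), np.int64(303)), (183, np.int64(264), np.int64(303)), (184, np.int64(263), np.int64(304)), (185, np.int64(262), np.int64(304)), (186, np.int64(262), np.int64(304)), (187, np.int64(262), np.int64(304)), (188, np.int64(262), np.int64(304)), (189, np.int64(262), np.int64(304)), (190, np.int64(263), np.int64(303))]
```

Run:
```python
from h import *
np.set_printoptions(precision=1,suppress=True)
d=cam('wrist');o=get_obs();A=np.array(o['ee_rot']);P=np.array(o['position']);print(P,f(d))
for n,v in dict(foot_out=[23,-10,0],foot_out2=[23,10,0],plate_out=[23,10,22],plate_out2=[23,-10,22],gripbase=[12,6,22],griptop=[12,6,58],griptop2=[12,-6,58],griptopback=[-12,6,58]).items():
    print(n,proj(d,A@(FL@v)+P+A@[0,0,29]))
I=d['image'][195:305,240:330]
cv2.imwrite('pics/r.png',cv2.resize(I,None,fx=6,fy=5.4,interpolation=cv2.INTER_CUBIC)[:,:,::-1])
```

```text
[477.6  16.5 185.3] 302.45743916852683
foot_out [300.1 206.7]
foot_out2 [270.9 206.7]
plate_out [269.4 216.8]
plate_out2 [301.9 216.7]
gripbase [276.  233.5]
griptop [274.3 259.2]
griptop2 [297.8 259.2]
griptopback [274.8 300.1]
```

View pics/r.png

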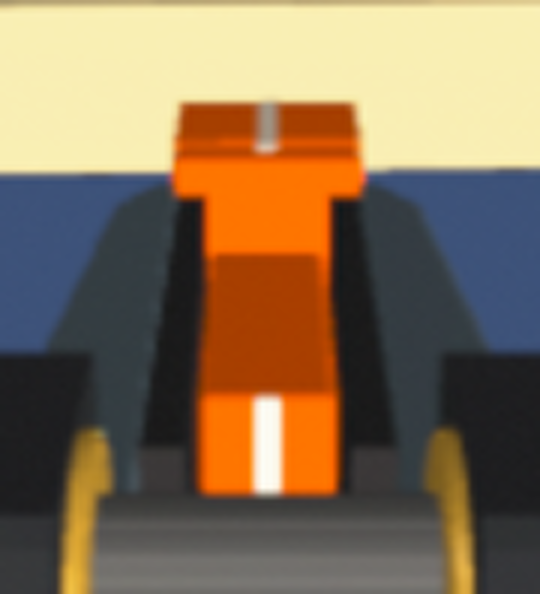

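The rider sits square in the fingers, about 8 px lower in the picture than predicted, so it is offset towards -x in the tool. I'll solve for that offset.

Run:
```python
from h import *
from scipy.optimize import least_squares
np.set_printoptions(precision=2,suppress=True)
d=cam('wrist');o=get_obs();A=np.array(o['ee_rot']);P=np.array(o['position'])
pt=[([23,10,0],270.2,214.1),([23,-10,0],299.2,214.1),([23,10,22],268.9,224.1),([23,-10,22],300.8,224.1),([12,6,22],275.5,242.2),([12,-6,22],293.3,242.2),([12,6,58],273.2,267.8),([12,-6,58],296.0,267.8)]
def res(v): return np.concatenate([proj(d,A@(FL@np.array(p,float)+v[:3])+P)-[c-.4,r-.4] for p,c,r in pt])
r=least_squares(res,[-4,0,29]);print('rider in tool',r.x,'rms',np.sqrt((r.fun**2).mean()))
# red fulcrum top: far edge row/cols at z=70
print('red far edge',atz(d,(264,179.5),70),atz(d,(303.5,179.5),70), 'lower', atz(d,(261.5,187),70),atz(d,(304.5,187),70))
c=np.array([478.6,18.,0]);R=RD(-4.3)
for z in(150,103+10,74):
    print(z);go(c+[0,0,z]-R@(r.x*[1,1,0])+[0,0,r.x[2]],R)
```

```text
rider in tool [-5.59 -0.91 30.53] rms 0.516324685068162
red far edge [505.43  33.85  70.  ] [502.22  -3.85  70.  ] lower [498.35  36.99  70.  ] [494.83  -4.32  70.  ]
150
t 18.625 pos [477.6  16.5 185.4] go [ 0.09 -0.01  0.07] turn [ 0.   -0.01 -0.01] F [-0.4 -0.  -0.6] open 11.750378406277948
113
t 18.625 pos [477.6  16.5 185.4] go [ 0.08 -0.01  0.56] turn [ 0.   -0.01 -0.01] F [-0.4 -0.  -0.6] open 11.750378406277948
74
t 18.625 pos [477.6  16.5 185.4] go [ 0.07 -0.01  1.08] turn [ 0.   -0.01 -0.01] F [-0.4 -0.  -0.6] open 11.750378406277948
```

jog_arm(
  moves=[
    [[0.03,-0.004,0.18,0,-0.012,-0.008],[0.03,-0.004,0.18,0,0,0],[0.02,0,0.16,0,0,0],[0,0,0,0,0,0],[0,0,0,0,0,0]],
  ],
)

```text
t: 19.25
position: [483.5, 16.1, 146.6]
ee_rot: [[0.997, -0.075, 0.001], [-0.075, -0.997, -0.004], [0.001, 0.004, -1.0]]
force: [-0.7, 0.4, -0.4]
opening: 12.0
finger_force: 20.0
```

```bash
cat >> h.py <<'E'
RT=np.array([-5.6,-.9,30.5])
def seat(z,c=(478.6,17.7)):
    R=RD(-4.3); go(np.array([c[0],c[1],z])-R@(RT*[1,1,0])+[0,0,RT[2]],R)
E
python3 - <<'E'
from h import *
np.set_printoptions(precision=2,suppress=True)
seat(113);seat(74)
d=cam('wrist','z1');o=get_obs();A=np.array(o['ee_rot']);P=np.array(o['position']);print(A)
I=d['image'].astype(float)
cr=((I[...,0]>150)&(I[...,0]-I[...,2]>25)&(I[...,0]-I[...,1]<60))
for col in (60,120,180,230,340,400,460):
    r=np.where(cr[140:330,col])[0]+140
    if len(r): print(col,r.min(),r.max(),'bottom +x edge z70',atz(d,(col,r.min()-.5),70),'top -x edge z90',atz(d,(col,r.max()+.5),90))
print('rider foot pred',[proj(d,A@(FL@np.array(v,float)+RT)+P) for v in([23,10,0],[23,-10,0],[23,10,22],[12,6,58])])
cv2.imwrite('pics/z1c.png',d['image'][150:350,130:430][:,:,::-1].repeat(2,0).repeat(2,1))
E
```

```text
t 19.25 pos [483.5  16.1 146.6] go [ 0.01 -0.    0.04] turn [ 0. -0. -0.] F [-0.7  0.4 -0.4] open 12.019681270643963
t 19.25 pos [483.5  16.1 146.6] go [ 0.01 -0.01  0.56] turn [ 0. -0. -0.] F [-0.7  0.4 -0.4] open 12.019681270643963
[[ 1.   -0.08  0.  ]
 [-0.08 -1.   -0.  ]
 [ 0.    0.   -1.  ]]
60 213 248 bottom +x edge z70 [502.28 206.38  70.  ] top -x edge z90 [477.35 199.32  90.  ]
120 207 248 bottom +x edge z70 [503.56 154.44  70.  ] top -x edge z90 [473.55 151.02  90.  ]
180 207 247 bottom +x edge z70 [499.62 103.91  70.  ] top -x edge z90 [470.61 102.45  90.  ]
230 207 247 bottom +x edge z70 [496.33  61.72  70.  ] top -x edge z90 [467.43  62.07  90.  ]
340 207 247 bottom +x edge z70 [489.08 -31.37  70.  ] top -x edge z90 [460.41 -27.05  90.  ]
400 212 247 bottom +x edge z70 [480.63 -82.45  70.  ] top -x edge z90 [456.57 -75.81  90.  ]
460 212 240 bottom +x edge z70 [ 476.63 -133.74   70.  ] top -x edge z90 [ 458.93 -124.13   90.  ]
rider foot pred [array([269.68, 213.57]), array([298.5 , 213.54]), array([268.1 , 224.27]), array([272.67, 267.5 ])]
```

View pics/z1c.png

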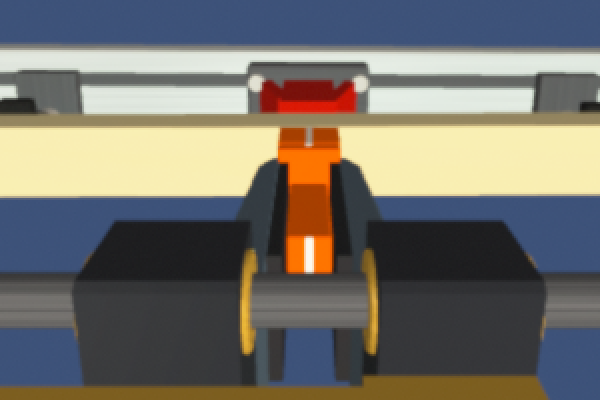

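The rider lines up with the fulcrum (column ~284 for both). The beam's centre at the fulcrum measures x = 478.5, which matches the target, so I lower.

jog_arm(
  moves=[
    [[0.004,-0.002,0.13,0,0,0],[0.004,-0.002,0.13,0,0,0],[0,-0.002,0.1,0,0,0],[0,0,0.08,0,0,0],[0,0,0.05,0,0,0],[0,0,0,0,0,0],[0,0,0,0,0,0]],
  ],
)

```text
t: 20.18
position: [484.3, 16.4, 110.0]
ee_rot: [[0.997, -0.075, 0.001], [-0.075, -0.997, -0.004], [0.002, 0.004, -1.0]]
force: [0.1, 0.5, -0.9]
opening: 11.8
finger_force: 20.0
```

Run:
```python
from h import *
seat(74)
d=cam('wrist');s=cam('scene')
c=lambda i,r0,r1,c0,c1,sz:cv2.resize(i[r0:r1,c0:c1],sz,interpolation=cv2.INTER_CUBIC)
cv2.imwrite('pics/s1.png',np.hstack([c(d['image'],150,350,180,380,(400,400)),c(s['image'],120,220,230,330,(400,400))])[:,:,::-1])
```

```text
t 20.175 pos [484.3  16.4 110. ] go [-0.003 -0.     0.073] turn [ 0.004 -0.002 -0.   ] F [ 0.1  0.5 -0.9] open 11.784757490071842
```

View pics/s1.png

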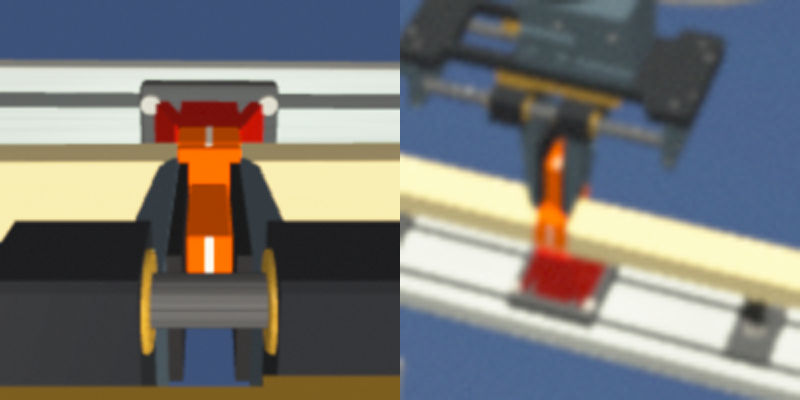

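The wrist crop shows the rider centred on the red top and astride the beam. The scene crop suggests it may be slightly to -y, so I'll check that numerically before releasing.

Run:
```python
from h import *
np.set_printoptions(precision=1,suppress=True)
s=cam('scene');I=s['image'].astype(int);R,G,B=I[...,0],I[...,1],I[...,2]
sub=lambda m,r0,r1,c0,c1:[(r,np.where(m[r,c0:c1])[0].min()+c0,np.where(m[r,c0:c1])[0].max()+c0) for r in range(r0,r1) if m[r,c0:c1].any()]
print('red',sub((R>110)&(G<70)&(B<70),176,200,255,290))
print('orange',sub((R>150)&(G>70)&(G<150)&(B<70),150,190,255,290))
a=np.radians(-4.7);u=np.array([-np.sin(a),np.cos(a),0]);v=np.array([np.cos(a),np.sin(a),0])
for k in(-12,0,12): print('front top edge s',k,proj(s,F0+v*23+u*k),'s bottom z18',proj(s,F0+v*23+u*k-[0,0,40]))
o=get_obs();A=np.array(o['ee_rot']);P=np.array(o['position'])
for w in([23,-10,0],[23,10,0],[23,-10,16],[23,10,16],[12,-6,58],[12,6,58]): print(w,proj(s,A@(FL@np.array(w,float)+RT)+P))
```

```text
red [(182, np.int64(265), np.int64(265)), (183, np.int64(264), np.int64(269)), (184, np.int64(263), np.int64(271)), (185, np.int64(263), np.int64(275)), (186, np.int64(263), np.int64(279)), (187, np.int64(262), np.int64(279)), (188, np.int64(262), np.int64(279)), (189, np.int64(261), np.int64(279)), (190, np.int64(261), np.int64(278)), (191, np.int64(261), np.int64(278)), (192, np.int64(264), np.int64(277)), (193, np.int64(264), np.int64(276)), (194, np.int64(268), np.int64(275))]
orange [(156, np.int64(269), np.int64(270)), (157, np.int64(268), np.int64(270)), (158, np.int64(267), np.int64(270)), (159, np.int64(267), np.int64(268)), (160, np.int64(267), np.int64(267)), (161, np.int64(266), np.int64(267)), (162, np.int64(267), np.int64(268)), (163, np.int64(267), np.int64(269)), (164, np.int64(267), np.int64(269)), (165, np.int64(267), np.int64(269)), (166, np.int64(267), np.int64(269)), (167, np.int64(267), np.int64(269)), (168, np.int64(267), np.int64(269)), (169, np.int64(267), np.int64(269)), (170, np.int64(266), np.int64(269)), (171, np.int64(265), np.int64(269)), (172, np.int64
[... 184 characters left out ...]
4(264), np.int64(270)), (178, np.int64(264), np.int64(270)), (179, np.int64(264), np.int64(271)), (180, np.int64(264), np.int64(271)), (181, np.int64(265), np.int64(270)), (182, np.int64(264), np.int64(270)), (183, np.int64(270), np.int64(271)), (184, np.int64(272), np.int64(274)), (185, np.int64(276), np.int64(278)), (186, np.int64(280), np.int64(280))]
front top edge s -12 [263.6 182. ] s bottom z18 [263.7 193. ]
front top edge s 0 [268.1 183.2] s bottom z18 [268.1 194.1]
front top edge s 12 [272.6 184.3] s bottom z18 [272.5 195.2]
[23, -10, 0] [263.7 180.8]
[23, 10, 0] [271.2 182.7]
[23, -10, 16] [263.7 176.3]
[23, 10, 16] [271.3 178.2]
[12, -6, 58] [266.7 161.3]
[12, 6, 58] [271.4 162.4]
```

The scene agrees: the rider's leg at columns 264–271 matches the prediction, and the extra red on the right is the fulcrum's sloping +y side. I lower the last few mm.

jog_arm(
  moves=[
    [[0,0,0.03,0,0,0],[0,0,0.02,0,0,0],[0,0,0.013,0,0,0],[0,0,0,0,0,0],[0,0,0,0,0,0]],
  ],
)

```text
t: 20.95
position: [484.2, 16.3, 105.1]
ee_rot: [[0.997, -0.075, 0.001], [-0.075, -0.997, -0.004], [0.001, 0.004, -1.0]]
force: [0.2, -0.5, -1.6]
opening: 12.2
finger_force: 20.0
```

Run:
```python
from h import *
seat(74)
hyp(38,None,3,(-.03,0,.03))
```

```text
t 20.95 pos [484.2  16.3 105.1] go [-0.002 -0.     0.008] turn [ 0.004 -0.001 -0.   ] F [ 0.2 -0.5 -1.6] open 12.212384877137428
-0.03 [40.526  3.04  -0.043] 899
0 [37.157  2.819 -0.079] 880
0.03 [40.504  5.689 -0.098] 870
```

jog_arm(
  moves=[
    [[0,0,0,0,0,0],[0,0,0,0,0,0],[0,0,0,0,0,0],[0,0,0,0,0,0]],
  ],
  grip=0.4,
)

```text
t: 21.5
position: [484.2, 16.3, 105.1]
ee_rot: [[0.997, -0.075, 0.001], [-0.075, -0.997, -0.004], [0.001, 0.004, -1.0]]
force: [-0.5, 0.1, -0.2]
opening: 36.3
finger_force: 0.0
```

jog_arm(
  moves=[
    [[0,0,-0.1,0,0,0],[0,0,-0.3,0,0,0],[0,0,-0.6,0,0,0],[0,0,-0.8,0,0,0],[-0.3,0,-0.7,0,0,0],[-0.7,0,0,0,0,0],[0,0,0,0,0,0],[0,0,0,0,0,0],[0,0,0,0,0,0],[0,0,0,0,0,0],[0,0,0,0,0,0],[0,0,0,0,0,0]],
  ],
)

```text
t: 23.0
position: [409.3, 22.8, 292.3]
ee_rot: [[0.997, -0.075, 0.001], [-0.075, -0.997, -0.004], [0.001, 0.004, -1.0]]
force: [-1.0, 0.9, -0.6]
opening: 36.4
finger_force: 0.0
```

Run:
```python
from h import *
seat(74)
d=cam('wrist');s=cam('scene')
c=lambda i,r0,r1,c0,c1,sz:cv2.resize(i[r0:r1,c0:c1],sz,interpolation=cv2.INTER_CUBIC)
cv2.imwrite('pics/e1.png',np.vstack([c(d['image'],0,210,0,560,(800,300)),c(s['image'],140,222,160,379,(800,300))])[:,:,::-1])
hyp(38,None,3,(-.068,-.03,0,.03,.068))
```

```text
t 23.0 pos [409.3  22.8 292.3] go [ 0.998 -0.     2.506] turn [ 0.004 -0.001 -0.   ] F [-1.   0.9 -0.6] open 36.43480871617494
-0.068 [ 3.7595e+01  1.3050e+00 -1.9000e-02] 920
-0.03 [39.899  1.888 -0.061] 906
0 [38.728  2.929 -0.083] 888
0.03 [39.021  5.187 -0.098] 879
0.068 [40.321  6.653 -0.141] 865
```

View pics/e1.png

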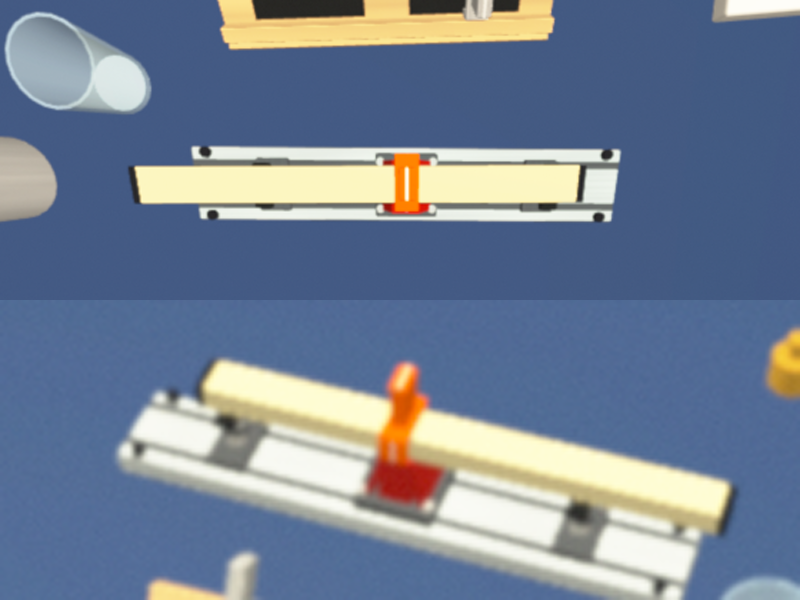

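The rider sits astride the beam at the red fulcrum (406,180), with the beam clear of both rests. One last numeric check that it is level, with the yaw fixed at the wrist-measured value, and then I hand in.

Run:
```python
from h import *
for rep in range(2):
    d=cam('scene');roi=(140,215,165,365);m=cream(d,roi);m[:, 265-165-6:265-165+16]=0
    k,l,st,_=cv2.connectedComponentsWithStats(m.astype(np.uint8)); ix=np.argsort(-st[1:,4])[:2]+1; m=np.isin(l,ix).astype(np.float32)
    for p in(-.068,-.04,-.02,0,.02,.04,.068):
        def cost(v):
            q=sil(d,[box(-15,15,-186,186,0,20)],Ro.from_euler('zx',[-.078,p]).as_matrix(),S(v[0],70+(v[0]+12*np.sign(p))*p,v[1]),roi);q[:,94:116]=0
            return abs(q-m).sum()
        x=np.array([38.,3]);r=minimize(cost,x,method='Nelder-Mead',options=dict(initial_simplex=x+np.array([[0,0],[6,0],[0,4]])))
        print(p,np.round(r.x,1),round(r.fun))
# wrist: cap edges of the level beam -> apparent widths ratio nose/tail
d=cam('wrist');c=cream(d,(80,160,60,440))
for col in(100,150,200,250,310,350,390,400):
    r=np.where(c[:,col-60])[0]+80
    if len(r):print(col,r.min(),r.max())
```

```text
-0.068 [38.1 -0.8] 517
-0.04 [38.1  1.2] 334
-0.02 [39.2  2.2] 201
0 [38.8  3.7] 98
0.02 [38.2  5. ] 120
0.04 [38.4  7.1] 243
0.068 [38.5  8.4] 429
-0.068 [38.1 -0.8] 516
-0.04 [38.1  1.2] 333
-0.02 [39.2  2.2] 200
0 [38.8  3.7] 97
0.02 [38.2  5. ] 120
0.04 [38.4  7.1] 244
0.068 [38.5  8.4] 430
100 116 141
150 116 142
200 116 141
250 115 141
310 115 141
350 115 141
390 115 141
400 115 141
```

Clearly level (pitch near 0) and steady. Handing in.

```bash
python3 -c "
from rig import *
print(job_done())"
```

```text
the job is handed in; nothing more can be done
None
```

The job is handed in: the beam balances level on the red fulcrum with both ends free, and the orange rider sits astride it right above the fulcrum. The arm touched nothing else and finished clear at about 23 s. I viewed 12 pictures, two over your limit of 10.

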